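# Hook out the blue tray

## Robot

A 7-joint arm with a two-finger parallel gripper is mounted at the origin on the work surface. World frame = base frame: x ahead of the robot, y to its left, z up, the work surface at z = 0. Lengths are in m, angles in rad, forces in N, time in s.
With the tool pointing down it reaches from about 0.4 to 0.85 m from the base axis. Payload 10.4 kg.
Tool frame: the origin (TCP) lies midway between the tips of the shut fingers; the grasp point (between the pads) lies 19 mm behind it; z points along the fingers, y is the line along which they close (so a half turn about z gives the same grasp; the last joint's range is limited). The gripper opens to 87 mm and grips with 3 to 60 N. Pads are 19 mm wide; open, the fingers measure 117 mm over their backs; the gripper's body (75 mm by 190 mm) begins 51 mm behind the grasp point.
Start: joints at [1.081, 0.332, -0.065, 1.46, 0.022, 1.35, -0.088], TCP at [0.281, -0.558, 0.223] pointing down, gripper open.
Joint ranges: [-2.6, 2.6], [-0.5, 2.12], [-1.47, 1.34], [0.16, 2.42], [-1.27, 4.41], [0.06, 2.06], [-2.6, 2.6]. Speed limits (rad/s): [2.22, 2.22, 2.79, 2.79, 3.14, 3.14, 3.14].

## Interface

Orientations are given as a rotation vector (axis times angle).
In Python, from rig import r gives the robot as it stands. The module is installed in compiled form; this text tells all that it offers.
- The arm moves only by the shell command python3 -m creep 'ROWS' [OPENING] [FORCE]. ROWS is JSON, a list of rows, each a list of 4 numbers: the shift along the tool's x, y, z in cm, then the turn about the tool's z in degrees. In form: [[x, y, z, spin], ...]. A call has 1 to 5 rows; each row is the pose to reach, as a shift and turn from the pose commanded when the call began, along the tool's axes at that moment; what a row does not reach only later rows make up. A row lasts 1/8 s, in which the tool goes at most 62.5 mm and 10.7 degrees, less where a joint would pass 70% of its speed; a pose out of reach is approached as far as the arm can. A call with a gripper value outside its range is refused whole. OPENING is the gripper command: -1 is fully open, 1 is shut, values between are in proportion, set as the call begins (- or left out, the last holds). The fingers move at their own pace and stop on an object; FORCE is the grip in N (left out, the last holds). Time passes only in rows, so rows that repeat a pose let the fingers close. It gives the time, the measured TCP pose, the force, the opening and the grip force at its end, in the units of the state.
- r.observe(): the state, without advancing time (a new reading comes with each control period).
- r.get_image(name): name is "side" or "top"; returns the picture (480x640x3 uint8, red, green, blue); there is no depth.
- r.get_calibration(name): a dict with "camera_matrix" (3x3 intrinsics, pixels), "view" (4x4, takes a point from world to camera coordinates). Camera axes: x right, y down, z forward; pixel columns grow to the right and rows downward; lengths in m; the calibration is good to about 2 mm. A picture is of the moment at which its call begins. get_calibration takes no time and is no camera call.
- r.job_done(): hands the job in; it is judged then, once.
The state is a dict: "time_s": time; "joints": joint angles; "qd": joint speeds; "joint_torque": joint torques, N m; "ee_pos": TCP position; "tool_rot": TCP orientation; "wrist_force": force on the tool from outside, world axes, zero at the start; "torque": the same for the moment, N m; "finger_gap": opening from 0.0 (shut) to 1.0 (fully open); "finger_force": force on a finger pad.
Only numpy, scipy, OpenCV 4.12 (cv2) and the standard library are available. Lean on these libraries where they do the work, as an engineer would, in place of code of your own. Each camera call takes 0.05 s, during which the arm holds its last target. There are 200 camera calls.

## Task

Pick up the draw hook by its wooden handle, reach it in under the ledge of the bench shelf, drop its tip into the hidden pull loop of the blue tray and draw that tray out about 80 mm, so that the loop is well clear of the ledge. Touch the trays only with the hook, never with the gripper, and leave the green and the white tray where they are. Then lay the hook back on its outline on the black mat, standing as it stood before and pointing the same way, and let go.

Things in the scene. Friction and masses are not known exactly. Their poses are not given: they have to be found in the camera images.
- draw_hook: Draw hook: dark wooden handle, 8 mm steel rod, tip bent straight down. Stands on handle's flat base and tip's foot. Origin: foot of the tip (lowest point), z up; rod runs back along -x, its centre line at z = 30 mm. Handle 80 (x) x 24 (y) x 40 mm high, its middle at x = -150 mm, base at z = 0. 0.1 to 0.2 kg
- hook_grip (a point): Where to grip the draw hook: the middle of its wooden handle, 150 mm behind the tip and 24 mm above the hook's base
- tray_blue: Blue open tray. Origin: bench level below the middle of its pull loop; +x goes in under the shelf. Loop: level bail of 6 mm steel wire at z = 14 mm, inner opening 30 (x) x 40 (y) mm, closed on the far side by the tray's front wall at x = 15. Box 170 x 80 x 40 mm, x = 15 to 185; its tail shows behind the shelf. Slides along its -x only, about 2 N, stays where left; travel 110 mm from fully home
- tray_green: Green tray, like the blue one (same origin, axes and sizes), in another of the shelf's three bays; a bystander to leave as it is
- tray_white: White tray, like the blue one (same origin, axes and sizes), in another of the shelf's three bays; a bystander to leave as it is
- bench_shelf: Fixed low wooden shelf, 150 deep (x) x 330 (y) mm. Origin: at bench level below the middle of its front (ledge) edge, +x away from the robot, along the trays. Board underside at z = 80 mm, top 98, jars on it to 145. Bays at y = -100, 0, 100 mm, posts between them from x = 65 mm. Loops start with their middles 30 to 45 mm behind the edge, hidden from above
- hook_mat: Fixed black rubber mat 280 x 110 x 3 mm with a yellow outline of the hook on it. Origin: at bench level under the outline's tip (mat's top is 3 mm higher); +x is the way the outline points; the mat spans x = -230 to 50 mm. The hook starts on it, within 15 mm and 9 degrees of the outline
Not all that is in view belongs to the job. Several things have the shape of the draw_hook; the one meant has the colours described above. There is more than one size of the tray_blue; the job needs the larger.

How it is judged:
On the way, in this order (a step that is already met when the one before it is completed fails the run):
1. the hook's tip is down inside the blue tray's loop while the tray is still in (drawn less than 30 mm) (horizontal distance between draw_hook and tray_blue below 0.025 m and height (world z) of draw_hook below 0.014 m and distance of tray_blue from where it was at the start of the episode below 0.03 m), for 0.1 s.
2. the blue tray is drawn out more than 65 mm with the hook's tip still in its loop (distance of tray_blue from where it was at the start of the episode above 0.065 m and horizontal distance between draw_hook and tray_blue below 0.027 m and height (world z) of draw_hook below 0.017 m), for 0.1 s.
At the end, for the whole second after the job is handed in: The blue tray is drawn out more than 65 mm from its start, and the hook rests on its mat, let go and still, standing upright (within 8 degrees) with its tip within 30 mm of the outline's tip and its rod within 20 degrees of the outline, the handle at the outline's handle end (distance of tray_blue from where it was at the start of the episode above 0.065 m and horizontal distance between draw_hook and hook_mat below 0.03 m and angle between the x axis of draw_hook and the x axis of hook_mat, either way round below 0.35 rad and x of hook_grip in the frame of hook_mat below -0.1 m and angle between draw_hook's own z axis and vertical below 0.15 rad and height (world z) of draw_hook below 0.012 m and linear speed of draw_hook below 0.02 m/s); the robot touches nothing.
It fails at once if the green or white tray is moved more than 15 mm (distance of any of tray_green, tray_white from where it was at the start of the episode above 0.015 m).
It fails at once if the gripper or arm pushes on a tray (over 1 N) (contact force between any of the fingers, the arm and tray_blue above 1 N or contact force between any of the fingers, the arm and tray_green above 1 N or contact force between any of the fingers, the arm and tray_white above 1 N).
It also fails if it takes over 51 s, if anything falls off the work surface, if the arm or the gripper's body presses on something with over 40 N, if the wrist force passes 120 N, or if a joint passes its speed limit or range.

## Working session

There is one attempt and no reset: what is moved stays moved. The work goes in short steps, Python scripts to look and compute and a shell command to move; the robot and the scene stay as the last step left them, time stands still between calls to the robot, and variables do not carry over. Pictures are saved under pics/ and viewed, at most 10 in all, crops included, and the job is handed in when it is done.

```bash
mkdir -p pics; python3 - <<'E'
from rig import r
import cv2
for n in("top","side"):
    cv2.imwrite(f"pics/{n}0.png",r.get_image(n)[:,:,::-1]); c=r.get_calibration(n); print(n,c["camera_matrix"].round(1).tolist(),c["view"].round(3).tolist())
o=r.observe(); print(o["time_s"],o["ee_pos"],o["tool_rot"],o["finger_gap"])
E
```

```text
top [[620.6, 0.0, 306.2], [0.0, 620.6, 235.4], [0.0, 0.0, 1.0]] [[-0.012, -1.0, 0.002, 0.057], [-0.996, 0.012, -0.086, 0.567], [0.086, -0.003, -0.996, 1.557], [0.0, 0.0, 0.0, 1.0]]
side [[480.9, 0.0, 320.4], [0.0, 480.9, 245.6], [0.0, 0.0, 1.0]] [[-0.735, -0.678, 0.003, 0.483], [-0.461, 0.496, -0.736, 0.266], [0.498, -0.542, -0.677, 0.777], [0.0, 0.0, 0.0, 1.0]]
0.1 [ 0.28113055 -0.5578149   0.22182959] [-3.05517035e+00 -7.26419072e-01  5.33241052e-04] 1.000154342652396
```

View pics/top0.png

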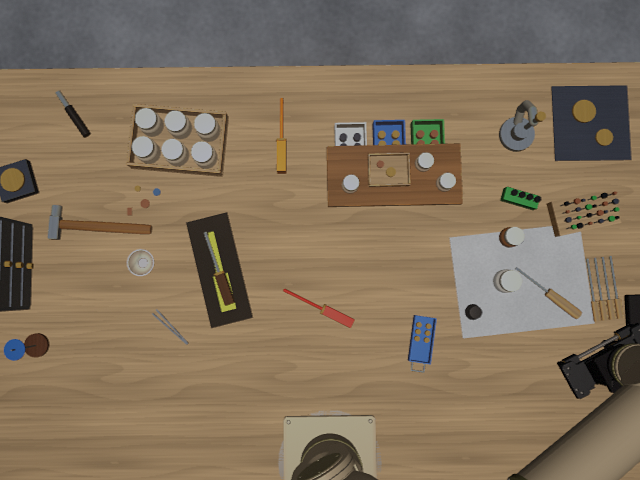

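View pics/side0.png

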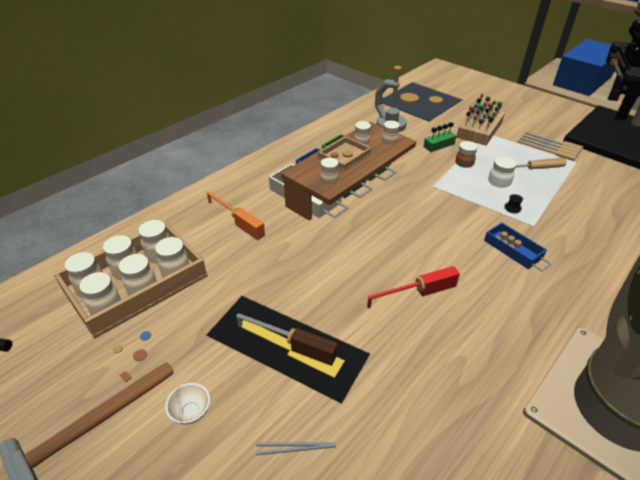

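Top view: three hook shapes, the dark wood one on the mat at (218,265), the orange one at (282,140) and the red one at (318,308). Only the first has a dark handle and steel rod. There are two blue trays: the large one under the shelf with its tail at (390,135), between white and green, and a small one loose at (422,340). The large one is meant. In the side view the loops show at about (335,210), (360,190) and (385,173). I'll confirm with an enlarged crop.

```bash
cat > h.py <<'E'
import numpy as np, cv2
from rig import r
def cast(n,uv,z):
    c=r.get_calibration(n);V=np.array(c["view"]);R,t=V[:3,:3],V[:3,3]
    o=-R.T@t; uv=np.atleast_2d(uv).astype(float)
    d=np.c_[uv,np.ones(len(uv))]@np.linalg.inv(c["camera_matrix"]).T@R
    return o+d*((z-o[2])/d[:,2])[:,None]
def proj(n,P):
    c=r.get_calibration(n);V=np.array(c["view"]);q=np.atleast_2d(P)@V[:3,:3].T+V[:3,3];q=q@np.array(c["camera_matrix"]).T
    return q[:,:2]/q[:,2:]
def big(m):
    k=cv2.findContours(m.astype(np.uint8),cv2.RETR_EXTERNAL,cv2.CHAIN_APPROX_NONE)[0]
    return max(k,key=cv2.contourArea)
E
python3 - <<'E'
from h import *
t=cv2.imread("pics/top0.png");s=cv2.imread("pics/side0.png")
a=cv2.resize(t[205:335,180:260],None,fx=4.6,fy=4.6,interpolation=cv2.INTER_CUBIC)
b=cv2.resize(s[140:230,265:405],None,fx=3,fy=3,interpolation=cv2.INTER_CUBIC)
c=np.zeros((600,790,3),np.uint8);c[:a.shape[0],:a.shape[1]]=a[:600];c[:b.shape[0],370:370+b.shape[1]]=b
b=cv2.resize(s[290:400,200:375],None,fx=2.4,fy=2.4,interpolation=cv2.INTER_CUBIC);c[300:300+b.shape[0],370:370+b.shape[1]]=b
cv2.imwrite("pics/crop.png",c)
# mat
m=np.zeros(t.shape[:2],bool);m[205:335,180:260]=True
hsv=cv2.cvtColor(t,cv2.COLOR_BGR2HSV)
dark=m&(hsv[...,2]<60); k=cv2.convexHull(big(dark)); rc=cv2.minAreaRect(k); bx=cv2.boxPoints(rc)
W=cast("top",bx,.003)[:,:2];print("mat",bx.round(1).tolist(),W.round(4).tolist(),np.linalg.norm(np.diff(W,axis=0),axis=1))
ye=m&(hsv[...,0]>20)&(hsv[...,0]<35)&(hsv[...,1]>150)&(hsv[...,2]>120);print("yellow",ye.sum())
ys,xs=np.nonzero(ye);print(cast("top",[[xs.mean(),ys.mean()]],.003))
print(hsv[288,222],hsv[240,211],hsv[290,238])
# shelf board top
br=np.zeros(t.shape[:2],bool);br[140:212,320:470]=True
br&=(hsv[...,0]<16)&(hsv[...,1]>110)&(hsv[...,2]<140)
k=cv2.convexHull(big(br));bx=cv2.boxPoints(cv2.minAreaRect(k))
W=cast("top",bx,.098)[:,:2];print("shelf",bx.round(1).tolist(),W.round(4).tolist(),np.linalg.norm(np.diff(W,axis=0),axis=1))
E
```

```text
mat [[185.8000030517578, 221.89999389648438], [226.6999969482422, 212.10000610351562], [252.0, 317.1000061035156], [211.10000610351562, 326.8999938964844]] [[0.6081, 0.3612], [0.6324, 0.2554], [0.3617, 0.1912], [0.338, 0.2956]] [0.10853887 0.27828312 0.10698079]
yellow 71
[[0.51945461 0.28317647 0.003     ]]
[ 12 139  75] [ 31 149 174] [17 79 45]
shelf [[325.70001220703125, 142.10000610351562], [460.79998779296875, 139.10000610351562], [462.20001220703125, 203.89999389648438], [327.20001220703125, 207.0]] [[0.791, -0.0002], [0.7949, -0.3331], [0.6338, -0.3313], [0.6301, -0.0015]] [0.33287991 0.16113028 0.32985337]
```

View pics/crop.png

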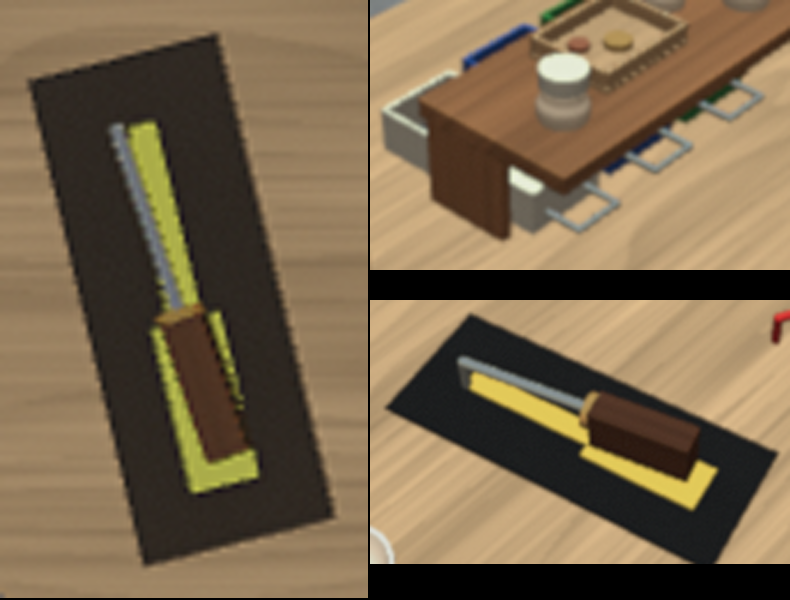

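The crop confirms the hook: brown handle and steel rod on the mat, rod tip at crop (117,127), handle corners around (160,325) to (245,447). The blue loop is the middle one, with its front bar at side pixels of about (362,197) to (372,189).

```bash
python3 - <<'E'
from h import *
f=lambda p,s,o,c=(0,0):(np.array(p,float)-c)/s+o
h=f([[162,328],[205,316],[246,449],[209,461]],4.6,[180,205])
W=cast("top",h,.043);print("handle",W.round(4).tolist(),np.linalg.norm(np.diff(W,axis=0),axis=1),W.mean(0))
tip=cast("top",f([[117,127]],4.6,[180,205]),.034);print("tip top",tip)
hm=W[:,:2].mean(0);d=tip[0,:2]-hm;print("yaw",np.degrees(np.arctan2(d[1],d[0])),np.linalg.norm(d))
e=W[:2,:2].mean(0)-W[2:,:2].mean(0);print("handle yaw",np.degrees(np.arctan2(e[1],e[0])))
# blue loop front bar outer corners; also all others
for n,p in dict(white=[[582,230],[618,205]],blue=[[659,170],[691,148]],green=[[735,118],[763,98]]).items():
    w=cast("side",f(p,3,[265,140],(370,0)),.014);print(n,w.round(4).tolist(),np.linalg.norm(w[0]-w[1]))
# foot in side
print("foot side",cast("side",f([[465,387]],2.4,[200,290],(370,300)),.003))
# tails of trays in top: back-edge midpoints at z=.04
t=cv2.imread("pics/top0.png");hsv=cv2.cvtColor(t,cv2.COLOR_BGR2HSV)
m=np.zeros(t.shape[:2],bool);m[110:150,320:460]=1
for n,mm in dict(blue=(abs(hsv[...,0].astype(int)-110)<15)&(hsv[...,1]>120),green=(abs(hsv[...,0].astype(int)-60)<20)&(hsv[...,1]>120)).items():
    x,y,w,hh=cv2.boundingRect(big(mm&m));print(n,x,y,w,hh,cast("top",[[x,y],[x+w,y]],.04).round(4).tolist())
E
```

```text
handle [[0.4659, 0.2793, 0.043], [0.4721, 0.2559, 0.043], [0.3999, 0.2337, 0.043], [0.3936, 0.2538, 0.043]] [0.02421572 0.07560124 0.02100645] [0.4328831  0.25569419 0.043     ]
tip top [[0.57686968 0.30545749 0.034     ]]
yaw 19.065696842773317 0.15234342960083838
handle yaw 18.26147607667601
white [[0.6509, -0.0457, 0.014], [0.6508, -0.0885, 0.014]] 0.04281001078417631
blue [[0.6561, -0.1463, 0.014], [0.6559, -0.1879, 0.014]] 0.041645495601057334
green [[0.6553, -0.2476, 0.014], [0.6557, -0.2884, 0.014]] 0.0407796126702052
foot side [[0.57727377 0.30802443 0.003     ]]
blue 373 120 32 25 [[0.8613, -0.1246, 0.04], [0.8603, -0.2067, 0.04]]
green 412 120 32 24 [[0.8601, -0.2246, 0.04], [0.8592, -0.3067, 0.04]]
```

Blue loop: from the tail, origin x = 0.861 − 0.185 = 0.676. From the front bar it is about 0.674, with y ≈ −0.166, and it lies 33 mm behind the ledge, which fits. The hook is at yaw about 18.7° with its grip at about (0.434, 0.257). Setting out.

```bash
cat > go.py <<'E'
import sys; from h import *
from scipy.spatial.transform import Rotation as R
def go(x,y,z,yaw):
    o=r.observe();M=R.from_rotvec(o["tool_rot"]).as_matrix();d=M.T@(np.array([x,y,z])-o["ee_pos"])*100
    y0=np.degrees(np.arctan2(M[1,0],M[0,0]));s=(y0-yaw+90)%180-90
    print("t",round(o["time_s"],2),"pos",np.round(o["ee_pos"],4),"yaw",y0.round(2),"tilt",np.round(M[2],3),"gap",round(o["finger_gap"],3),"F",np.round(o["wrist_force"],1),"ROW",d.round(2),s.round(1))
if __name__=="__main__": go(*map(float,sys.argv[1:]))
E
python3 -m creep '[[33.4,-17.6,0,0],[33.4,-17.6,0,0],[33.4,-17.6,0,0],[33.4,-17.6,0,0],[33.4,-17.6,0,0]]' -1 20
python3 go.py 0.48 0.1 0.2 18.7
```

```text
time_s: 0.72
ee_pos: [0.4633, -0.3018, 0.2224]
tool_rot: [3.056, 0.726, -0.0]
wrist_force: [-0.2, -0.4, 0.0]
finger_gap: 0.999
finger_force: 0.0
t 0.72 pos [ 0.4633 -0.3018  0.2224] yaw 26.74 tilt [-0.  0. -1.] gap 0.999 F [-0.2 -0.4  0. ] ROW [ 19.57 -35.14   2.24] 8.0
```

```bash
python3 -m creep '[[19.6,-35.1,2.2,0],[19.6,-35.1,2.2,0],[19.6,-35.1,2.2,0],[19.6,-35.1,2.2,0],[19.6,-35.1,2.2,0]]' >/dev/null
python3 -m creep '[[6,-24,2,8],[6,-24,2,8],[6,-24,2,8],[6,-24,2,8],[6,-24,2,8]]' > /dev/null
python3 go.py 0.434 0.257 0.12 18.7
```

```text
t 1.98 pos [0.4189 0.2541 0.1852] yaw 19.2 tilt [-0.001 -0.002 -1.   ] gap 0.999 F [1.6 0.1 0.1] ROW [1.53 0.23 6.52] 0.5
```

```bash
python3 -m creep '[[1.5,0.2,8.5,0.5],[1.5,0.2,8.5,0.5],[1.5,0.2,8.5,0.5]]' >/dev/null
python3 go.py 0.434 0.257 0.009 18.7
python3 - <<'E'
from h import *
s=r.get_image("side")[:,:,::-1];cv2.imwrite("pics/s1.png",cv2.resize(s[220:420,190:410],None,fx=3,fy=3))
E
```

```text
t 2.35 pos [0.4355 0.251  0.0988] yaw 18.2 tilt [-0.004  0.    -1.   ] gap 1.001 F [ 0.4  0.4 -0.1] ROW [ 0.08 -0.62  8.98] -0.5
```

View pics/s1.png

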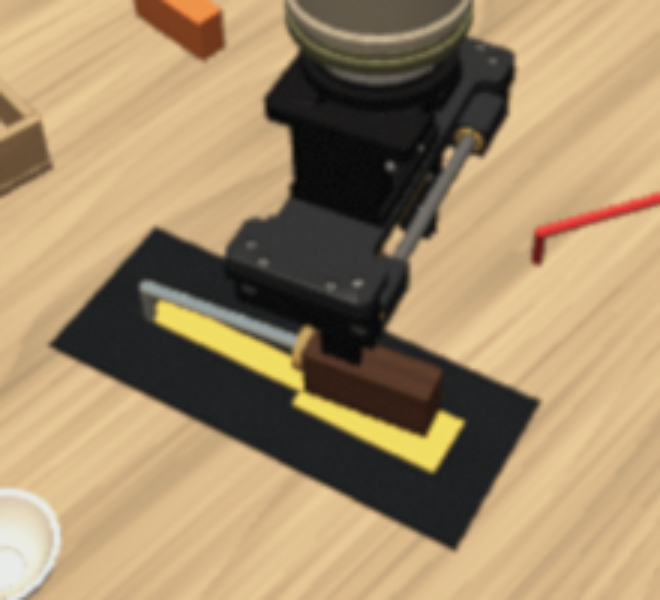

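The crop shows the gripper straddling the handle, with a finger at crop (350,345). Settle, correct and go down.

```bash
python3 -m creep '[[0.1,-0.6,4,-0.5],[0.1,-0.6,4,-0.5],[0.1,-0.6,4,-0.5]]' >/dev/null
python3 go.py 0.434 0.257 0.009 18.7
```

```text
t 2.77 pos [0.4362 0.2586 0.0623] yaw 18.73 tilt [ 0.002  0.    -1.   ] gap 1.0 F [ 1.4 -0.2  0.5] ROW [-0.27  0.08  5.33] 0.0
```

```bash
python3 -m creep '[[-0.2,0.1,3,0],[-0.2,0.1,5.2,0],[-0.2,0.1,5.3,0],[-0.2,0.1,5.3,0]]' >/dev/null
python3 go.py 0.434 0.257 0.009 18.7
python3 -m creep '[[0,0,0,0],[0,0,0,0],[0,0,0,0],[0,0,0,0],[0,0,0,0]]' 1 40
```

```text
t 3.27 pos [0.4348 0.2573 0.0091] yaw 18.73 tilt [ 0.002 -0.    -1.   ] gap 0.998 F [-0.1  0.2  0.1] ROW [-0.09  0.    0.01] 0.0
time_s: 3.9
ee_pos: [0.4338, 0.2568, 0.0074]
tool_rot: [3.1, 0.512, -0.0]
wrist_force: [-0.7, -0.0, 0.8]
finger_gap: 0.52
finger_force: 0.0
```

```bash
python3 -m creep '[[0,0,0,0],[0,0,0,0],[0,0,0,0],[0,0,0,0],[0,0,0,0]]'; python3 -m creep '[[0,0,0,0],[0,0,0,0]]'
python3 go.py 0.434 0.257 0.12 0
```

```text
time_s: 4.53
ee_pos: [0.4337, 0.2569, 0.0074]
tool_rot: [-3.1, -0.512, 0.0]
wrist_force: [0.2, 1.8, -0.4]
finger_gap: 0.271
finger_force: 40.0
time_s: 4.78
ee_pos: [0.4338, 0.2568, 0.0074]
tool_rot: [3.1, 0.512, -0.0]
wrist_force: [0.6, 0.5, -0.8]
finger_gap: 0.275
finger_force: 40.0
t 4.78 pos [0.4338 0.2568 0.0074] yaw 18.75 tilt [-0.  0. -1.] gap 0.275 F [ 0.6  0.5 -0.8] ROW [ 3.000e-02 -1.000e-02 -1.126e+01] 18.7
```

```bash
python3 -m creep '[[0,0,-3,0],[0,0,-7,0],[0,0,-11,0],[0,0,-11,0]]' >/dev/null
python3 go.py 0.46 0 0.12 0; python3 - <<'E'
from h import *
t=cv2.imread("pics/top0.png");hsv=cv2.cvtColor(t,cv2.COLOR_BGR2HSV);m=np.zeros(t.shape[:2],bool);m[300:380,400:445]=1
x,y,w,h=cv2.boundingRect(big(m&(abs(hsv[...,0].astype(int)-110)<15)&(hsv[...,1]>120)));print(cast("top",[[x,y],[x+w,y+h]],.03))
s=r.get_image("side")[:,:,::-1];cv2.imwrite("pics/s2.png",cv2.resize(s[150:400,190:440],None,fx=2.4,fy=2.4))
E
```

```text
t 5.28 pos [0.4353 0.2576 0.1201] yaw 18.73 tilt [ 0.005  0.    -1.   ] gap 0.273 F [ 0.6  0.3 -2.4] ROW [-5.930e+00  2.519e+01 -2.000e-02] 18.7
[[ 0.36087599 -0.20294833  0.03      ]
 [ 0.24116569 -0.26973002  0.03      ]]
```

View pics/s2.png

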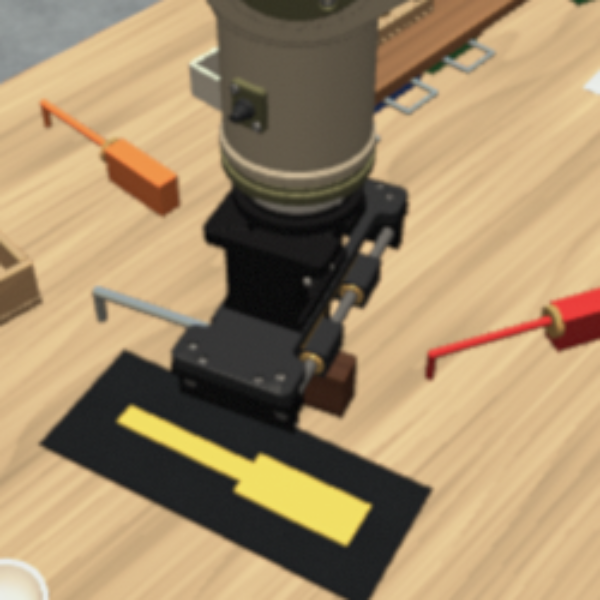

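The hook is held level (tip at crop (98,300), handle at (335,380)) and the outline is fully clear (tip at crop (122,413)). Moving over in front of the shelf.

```bash
python3 -c "
from h import *;print(cast('side',[[241.2,321.2]],.003))"
python3 -m creep '[[-6,25.2,0,0],[-6,25.2,0,0],[-6,25.2,0,18.7],[-6,25.2,0,18.7],[-6,25.2,0,18.7]]' >/dev/null
python3 go.py 0.43 -0.167 0.12 0
```

```text
[[0.58417414 0.29823903 0.003     ]]
t 5.95 pos [ 0.4568 -0.006   0.1158] yaw -0.45 tilt [-0.003  0.001 -1.   ] gap 0.273 F [-0.4  0.8 -2. ] ROW [-2.56 16.12 -0.39] -0.4
```

```bash
python3 -m creep '[[-2.6,16.1,0,-0.4],[-2.6,16.1,0,-0.4],[-2.6,16.1,0,-0.4],[-2.6,16.1,4,-0.4],[-2.6,16.1,7,-0.4]]' >/dev/null
python3 -m creep '[[0,0,0,0],[0,0,0,0]]' >/dev/null
python3 go.py 0.43 -0.167 0.033 0; python3 - <<'E'
from h import *
s=r.get_image("side")[:,:,::-1];t=r.get_image("top")[:,:,::-1];cv2.imwrite("pics/s3.png",np.hstack([cv2.resize(s[140:300,270:400],None,fx=3.7,fy=3.7)[:590],cv2.resize(t[110:320,355:435],None,fx=2.8,fy=2.8)[:592][:590] if 0 else cv2.copyMakeBorder(cv2.resize(t[110:320,355:435],None,fx=2.8,fy=2.8),0,2,0,0,0)[:590]]))
E
```

```text
t 6.83 pos [ 0.4325 -0.1617  0.048 ] yaw 0.52 tilt [ 0. -0. -1.] gap 0.27 F [-0.4 -0.1 -1.9] ROW [-0.26  0.53  1.5 ] 0.5
```

View pics/s3.png

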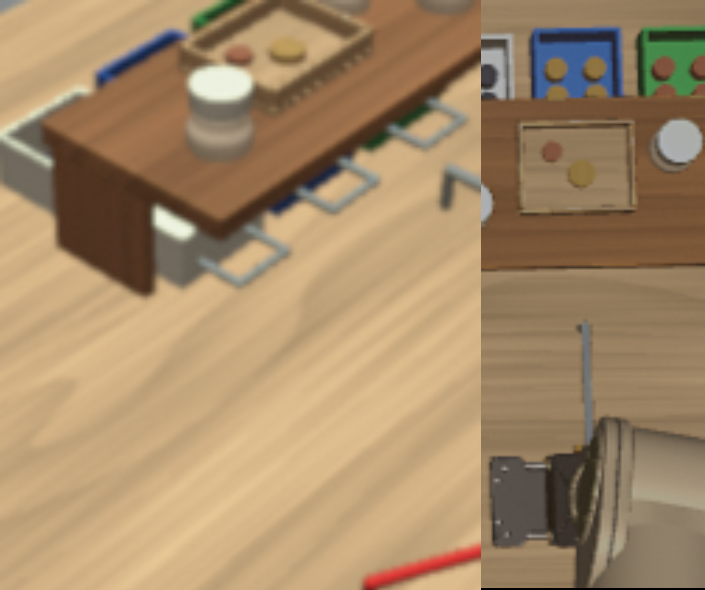

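Side crop: foot of the tip at (446,207), blue loop's front bar corners at (335,210) and (377,182). Top crop: rod tip at (586,323).

```bash
python3 - <<'E'
from h import *
print("tip top",cast("top",[[392.5,225.4]],.076),"foot side",cast("side",[[390.5,195.9]],.0436))
print("loop",cast("side",[[360.5,196.8],[371.9,189.2]],.014))
E
```

```text
tip top [[ 0.58537758 -0.16292341  0.076     ]] foot side [[ 0.58421007 -0.16318452  0.0436    ]]
loop [[ 0.65726475 -0.14448842  0.014     ]
 [ 0.65639812 -0.18821237  0.014     ]]
```

```bash
python3 -m creep '[[0,0.3,1.5,0.5],[0,0.3,1.5,0.5],[4,0.3,1.5,0.5],[9,0.3,1.5,0.5],[9,0.3,1.5,0.5]]' >/dev/null
python3 -m creep '[[0,0,0,0],[0,0,0,0]]' >/dev/null
python3 go.py 0.522 -0.1645 0.012 0; python3 - <<'E'
from h import *
s=r.get_image("side")[:,:,::-1];cv2.imwrite("pics/s4.png",cv2.resize(s[150:250,290:420],None,fx=6,fy=6,interpolation=cv2.INTER_CUBIC))
E
```

```text
t 7.8 pos [ 0.5211 -0.1648  0.0324] yaw -0.09 tilt [-0.001  0.    -1.   ] gap 0.275 F [ 0.5 -0.3 -1. ] ROW [ 0.09 -0.03  2.04] -0.1
```

View pics/s4.png

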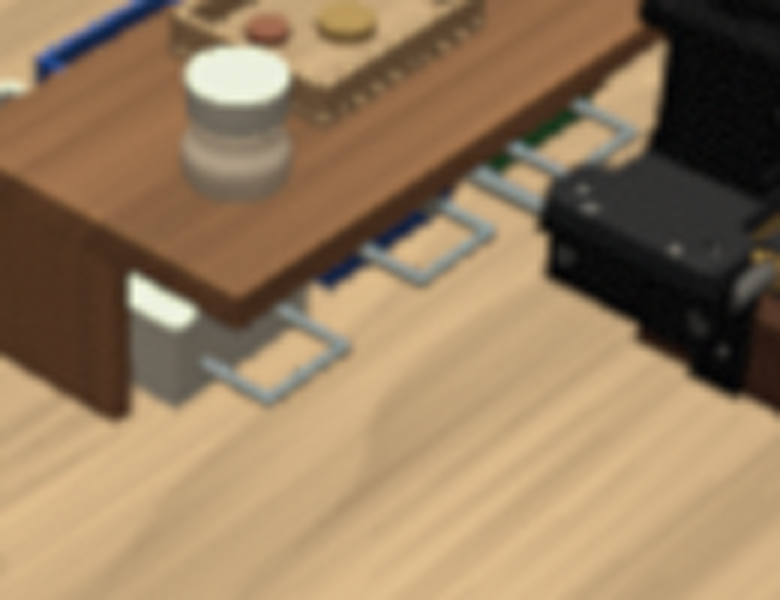

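The rod enters under the ledge at crop (480,175). I'll check that against the projection for a rod over the blue loop, since it sits 45 mm above the loop.

```bash
python3 - <<'E'
from h import *
q=proj("side",[[.673,-.166,.028],[.66,-.166,.058],[.64,-.166,.058],[.62,-.166,.058],[.6,-.166,.058],[.643,-.166,.08],[.675,-.166,.014]])
print(((q-[290,150])*6).round(0).tolist())
E
```

```text
[[428.0, 214.0], [458.0, 166.0], [498.0, 186.0], [538.0, 206.0], [578.0, 226.0], [496.0, 136.0], [423.0, 240.0]]
```

It matches (predicted (498,186) and (538,206)). Dropping the tip.

```bash
python3 -m creep '[[0.1,0,1,0],[0.1,0,2,0],[0.1,0,2.2,0],[0.1,0,2.2,0]]'
python3 go.py 0.522 -0.1645 0.012 0; python3 - <<'E'
from h import *
s=r.get_image("side")[:,:,::-1];cv2.imwrite("pics/s5.png",cv2.resize(s[150:250,290:420],None,fx=6,fy=6,interpolation=cv2.INTER_CUBIC))
E
```

```text
time_s: 8.35
ee_pos: [0.523, -0.1643, 0.0102]
tool_rot: [-3.141, 0.001, 0.001]
wrist_force: [0.2, -0.1, -1.4]
finger_gap: 0.273
finger_force: 40.0
t 8.35 pos [ 0.523  -0.1643  0.0102] yaw -0.05 tilt [-0. -0. -1.] gap 0.273 F [ 0.2 -0.1 -1.4] ROW [-0.1   0.02 -0.18] -0.0
```

View pics/s5.png

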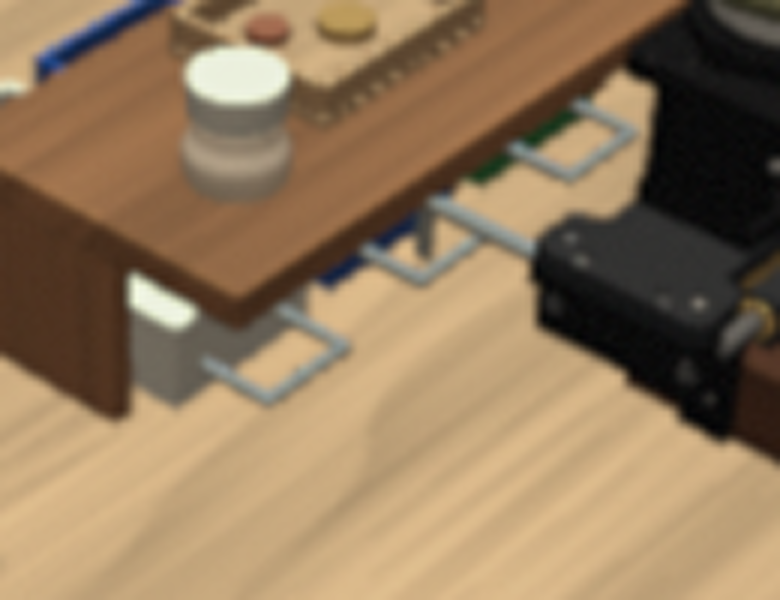

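The tip is down inside the blue loop (crop (425,250)). Drawing slowly.

```bash
python3 -m creep '[[-0.8,0,0.1,0],[-1.4,0,0.1,0],[-2.2,0,0.1,0],[-3.2,0,0.1,0],[-4.2,0,0.1,0]]'
python3 -m creep '[[-1,0,0,0],[-2,0,0,0],[-3.2,0,0,0],[-4.3,0,0,0],[-5,0,0,0]]'
python3 -m creep '[[0,0,0,0],[0,0,0,0]]' >/dev/null
python3 go.py 0.43 -0.1645 0.012 0; python3 - <<'E'
from h import *
s=r.get_image("side")[:,:,::-1];t=r.get_image("top")[:,:,::-1]
a=cv2.resize(s[140:260,280:420],None,fx=4,fy=4);b=cv2.resize(t[110:320,355:435],None,fx=2.3,fy=2.3)
b=cv2.copyMakeBorder(b[:480],0,max(0,480-len(b)),0,0,0);cv2.imwrite("pics/s6.png",np.hstack([a,b]))
hsv=cv2.cvtColor(t,cv2.COLOR_BGR2HSV);m=np.zeros(t.shape[:2],bool);m[110:150,320:460]=1
x,y,w,h=cv2.boundingRect(big(m&(abs(hsv[...,0].astype(int)-110)<15)&(hsv[...,1]>120)));print(x,y,w,h)
E
```

```text
time_s: 9.02
ee_pos: [0.4805, -0.1645, 0.0096]
tool_rot: [3.141, -0.002, 0.001]
wrist_force: [2.2, -0.4, -1.6]
finger_gap: 0.272
finger_force: 40.0
time_s: 9.65
ee_pos: [0.4303, -0.1645, 0.0095]
tool_rot: [3.141, -0.002, -0.0]
wrist_force: [3.7, -0.3, -2.8]
finger_gap: 0.276
finger_force: 40.0
t 9.9 pos [ 0.4308 -0.1642  0.0093] yaw -0.04 tilt [-0.001 -0.    -1.   ] gap 0.273 F [-0.2  0.4 -1.9] ROW [-0.08  0.03 -0.27] -0.0Traceback (most recent call last):
  File "<stdin>", line 6, in <module>
  File "h.py", line 13, in big
    return max(k,key=cv2.contourArea)
ValueError: max() iterable argument is empty
```

View pics/s6.png

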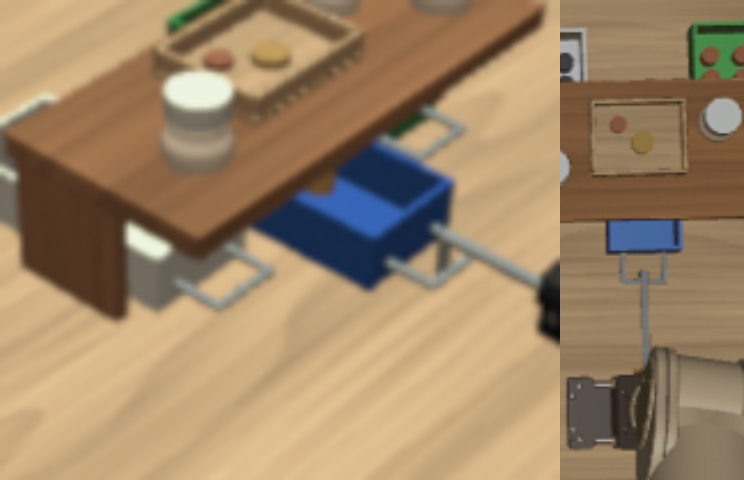

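The tray is out with the loop well clear of the ledge, and the tip is in the loop (side crop (440,265)). Ease forward, lift, and carry back.

```bash
python3 -c "
from h import *;print(cast('top',[[392,219]],.04))"
python3 -m creep '[[0.7,0,0,0],[0.7,0,-2,0],[0.7,0,-5,0],[0.7,0,-9,0],[0.7,0,-11,0]]'
python3 go.py 0.46 0.04 0.12 0
```

```text
[[ 0.60530181 -0.16719176  0.04      ]]
time_s: 10.62
ee_pos: [0.4394, -0.1645, 0.1216]
tool_rot: [3.141, -0.001, 0.004]
wrist_force: [0.2, 0.2, -2.5]
finger_gap: 0.272
finger_force: 40.0
t 10.62 pos [ 0.4394 -0.1645  0.1216] yaw -0.03 tilt [ 0.002  0.001 -1.   ] gap 0.272 F [ 0.2  0.2 -2.5] ROW [  2.04 -20.45   0.15] -0.0
```

```bash
python3 -m creep '[[1,-20.4,0,0],[1,-20.4,0,0],[1,-20.4,0,0],[1,-20.4,0,0]]' >/dev/null
python3 -m creep '[[-1.5,-22,0,-13.5],[-1.5,-22,0,-13.5],[-1.5,-22,0,-13.5],[-1.5,-22,0,-13.5],[-1.5,-22,0,-13.5]]' >/dev/null
python3 -m creep '[[0,0,0,0],[0,0,0,0]]' >/dev/null
python3 go.py 0.427 0.261 0.05 13.5
```

```text
t 12.0 pos [0.434  0.2583 0.1194] yaw 13.33 tilt [-0.     0.001 -1.   ] gap 0.273 F [ 0.1 -0.4 -1.3] ROW [-0.62 -0.43  6.94] -0.2
```

```bash
python3 -m creep '[[-0.6,-0.4,4,0],[-0.6,-0.4,8,0],[-0.6,-0.4,10,0],[-0.6,-0.4,10.8,0],[-0.6,-0.4,11.1,0]]'
python3 -m creep '[[0,0,0,0],[0,0,0,0]]'
python3 go.py 0.427 0.261 0.0074 13.5
```

```text
time_s: 12.62
ee_pos: [0.4274, 0.2623, 0.009]
tool_rot: [-3.12, -0.367, -0.001]
wrist_force: [-0.4, 0.2, -1.4]
finger_gap: 0.272
finger_force: 40.0
time_s: 12.88
ee_pos: [0.4273, 0.2624, 0.0092]
tool_rot: [-3.12, -0.368, -0.002]
wrist_force: [-0.0, 0.0, -1.7]
finger_gap: 0.272
finger_force: 40.0
t 12.88 pos [0.4273 0.2624 0.0092] yaw 13.44 tilt [ 0.001 -0.    -1.   ] gap 0.272 F [-0.   0.  -1.7] ROW [-0.06  0.13  0.18] -0.1
```

```bash
python3 -m creep '[[0,0,0.15,0],[0,0,0.2,0],[0,0,0.2,0]]' | grep force
python3 -m creep '[[0,0,0,0],[0,0,0,0],[0,0,0,0],[0,0,0,0],[0,0,0,0]]' -1 >/dev/null
python3 -m creep '[[0,0,0,0],[0,0,0,0],[0,0,0,0],[0,0,0,0],[0,0,0,0]]'
python3 -m creep '[[0,0,-2,0],[0,0,-6,0],[0,0,-12,0],[0,0,-17,0],[0,0,-20,0]]' | grep ee_pos
```

```text
wrist_force: [-3.1, -2.6, 9.2]
finger_force: 40.0
time_s: 14.5
ee_pos: [0.4268, 0.2621, 0.0065]
tool_rot: [3.12, 0.368, 0.0]
wrist_force: [-0.9, -0.3, -0.1]
finger_gap: 1.003
finger_force: 0.0
ee_pos: [0.427, 0.263, 0.2105]
```

```bash
python3 -m creep '[[-10,25,0,0],[-10,25,0,0],[-10,25,0,0],[-10,25,0,0],[-10,25,0,0]]' | grep ee_pos
python3 - <<'E'
from h import *
s=r.get_image("side")[:,:,::-1];t=r.get_image("top")[:,:,::-1]
a=cv2.resize(s[130:420,190:420],None,fx=2,fy=2);b=cv2.resize(t[100:340,180:480],None,fx=1,fy=1)
b=cv2.copyMakeBorder(b,0,len(a)-len(b),0,0,0);cv2.imwrite("pics/s7.png",np.hstack([a,b]))
E
```

```text
ee_pos: [0.3868, -0.0072, 0.2077]
```

View pics/s7.png

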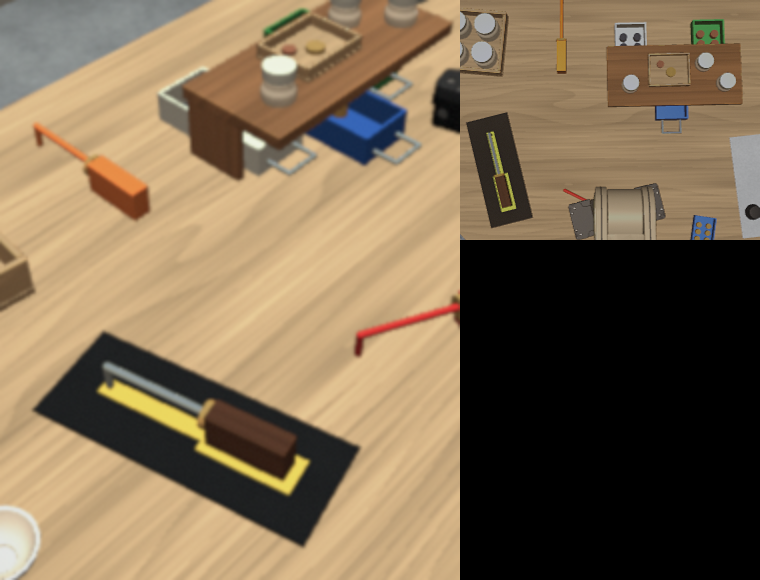

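The hook stands upright on its outline (foot at crop (108,385)). The blue tray is out, and white and green are unmoved. Settling, then handing in.

```bash
python3 -m creep '[[0,0,0,0],[0,0,0,0],[0,0,0,0]]' >/dev/null; python3 -c "
from rig import r;print(r.job_done())"
```

```text
the job is handed in; nothing more can be done
None
```

I drew the blue tray out about 80 mm with the hook, set the hook back on its outline and let go, and handed the job in at about 16 s of the 51 s allowed; the hand-in gave no verdict, but the last picture shows the green and white trays where they were.

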